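# Lock the slide bar of a bench fixture with its pin

### The job

Take the round-headed locking pin out of the pin stand and lower it, tip first, down through the round hole in the fixture's overhanging flange until its collar rests on the flange, then let go; do not drop it in. Leave the square-headed pin in the stand.

Things in the scene. Friction and masses are not known exactly. Their poses are not given: they have to be found in the camera images.
- pin_grip (a point): Centre of the round head (22 mm across, 44 mm tall) of the locking pin, a loose upright steel pin, 0.14 kg. Below the head: a round collar 40 mm across and 6 mm thick, then a round shaft 10 mm across and 60 mm long with tapered tip. The point is on the pin's axis, 22 mm below its top, 28 mm above the collar's underside, 88 mm above the tip. z is up along the pin.
- pin_tip (a point): Lower end of the locking pin's shaft, on its axis, 60 mm below the underside of its collar. z points up along the pin.
- stop_pin_grip (a point): Centre of the head of the other loose steel pin, which stays in the stand: square head 22 x 22 mm, 30 mm tall, square collar 36 x 36 x 6 mm, shaft 30 mm long. The point lies 15 mm below the top of the head and 21 mm above the collar's underside.
- stand: Pin stand of grey sheet metal, fixed to the bench: 60 mm (x) by 150 mm (y), flat top 75 mm above the bench, open at front and back. Origin at the centre of its underside. Two 16 mm holes through the top, at y = -36 and +36 mm; each holds one pin, either way round, collar resting on the top. A pin lifted straight up by 65 mm is free.
- fixture: Aluminium fixture, fixed to the bench; origin at the centre of its underside, z up. Dark base plate 130 (x) by 110 mm (y), an upright at the +x end, on it a level flange 115 x 80 mm, 10 mm thick, overhanging to -x. 12 mm under the flange a dark slide bar runs along y, 150 mm long; its +y end carries a black knob 16 mm across, top level with the flange.
- eyelet (a point): Centre of the mouth of the round hole in the fixture's flange, level with the flange's top, 82 mm above the bench. The hole is 24 mm across and goes right through; a 30 mm hole in the slide bar below is in line with it; below that is free down to the base plate, 72 mm under the flange's top. Axes as the fixture's, z up.
Mind the look-alikes: they are no part of the job. Leave any brown or orange look-alike of the part that bears pin_grip alone.

How it is judged:
By the outcome, as a careful person would: the job done as asked, in the order asked, and still so for the second after the job is handed in, with the robot touching nothing.
It also fails if it takes over 48 s, if anything falls off the work surface, if the arm or the gripper's body presses on something with over 40 N, if the wrist force passes 120 N, or if a joint passes its speed limit or range.

### The arm

A 6-joint arm with a two-finger parallel gripper is mounted at the origin on a cart in front of the work surface, level with it; the furniture and walls round the work are solid. World frame = base frame: x ahead of the robot, y to its left, z up, the work surface at z = 0. Lengths are in m, angles in degrees, forces in N, time in s.
With the tool pointing down it reaches from about 0.375 to 0.825 m from the base axis. Payload 5.5 kg.
Tool frame: the origin (TCP) lies midway between the tips of the shut fingers; the grasp point (between the pads) lies 19 mm behind it (ctrl.tcp_to_grasp is the distance from the TCP to the grasp point, in m); z points along the fingers, y is the direction in which the jaws open and shut (so a half turn about z gives the same grasp; the last joint's range is limited). The gripper opens to 85 mm and grips with 20 to 120 N. Pads are 22 mm wide; open, the fingers measure 114 mm over their backs; the gripper's body (76 mm by 85 mm) begins 54 mm behind the grasp point. The pads swing forward as they close: fully open they stand 13 mm farther back than shut.
Start: joints at [70.531, 17.962, -2.699, 69.339, 0, 90], TCP at [0.2, 0.566, 0.231] pointing down, gripper open.
Joint ranges: [-152.73, 152.73], [-39.44, 99.34], [-58.76, 71.6], [-118.89, 123.64], [-81.53, 83.1], [-180, 180]. Speed limits (degrees/s): [136.94, 136.94, 172.46, 180, 180, 180].

### API

Orientations are given as [roll, pitch, yaw] about the fixed x, y, z axes, in that order (R = Rz(yaw) Ry(pitch) Rx(roll)).
In Python, from plant import ctrl gives the robot as it stands.
- The arm moves only by the tool move_arm, never from a script. Its argument "plan" is a list of rows, each a list of 7 numbers: the shift along the world's x, y, z in mm, then the turn, a rotation vector about the world's x, y, z in degrees, then the closure, from 0 (fully open) to 1 (shut). A call has exactly 8 rows; each row shifts and turns the pose as measured when the row begins; what a row does not reach is not made up. A row lasts 1/12 s, in which the tool goes at most 41.7 mm and 7.16 degrees, less where a joint would pass 70% of its speed; a pose out of reach is approached as far as the arm can. A call is refused whole if a number of a shift passes 41.7 or a number of a turn 7.16, either way. A call with a gripper value outside its range is refused whole. The fingers move at their own pace and stop on an object; "newtons" is the grip in N (left out, the last holds). Time passes only in rows, so rows that do not move let the fingers close, or fill a call up. It gives the time, the measured TCP pose, the force and the opening at its end, in the units of the state.
- ctrl.read_state(): the state, without advancing time (a new reading comes with each control period).
- ctrl.capture(name): name is "side" or "top"; returns a dict with "pixels" (400x640x3 uint8, blue, green, red), "range_z" (400x640 float32, m along the optical axis (not along the pixel's ray), 0 where there is no reading), "camera_matrix" (3x3 intrinsics, pixels), "k1" (the pictures are not rectified: a ray, as slopes to the right and down, at radius r is drawn at 1 + k1 r^2 times it, then the intrinsics apply), "view" (4x4, takes a point from world to camera coordinates). Camera axes: x right, y down, z forward; pixel columns grow to the right and rows downward; lengths in m; the calibration is good to about 2 mm. A picture is of the moment at which its call begins.
- ctrl.hand_in(): hands the job in, once; it reports no verdict.
Trained networks look in a picture, given as the dict that the camera call returned (one of the last four; its "shot" number tells which), for a name from the list of things; names that differ only in an ending like _2 or _b are one class to them, and where a whole thing is asked for, a point or a joint stands for the part that bears it (a point fixed in the world has none). Each returns a list of dicts, best first, with "conf" (0 to 1); they miss things now and then, are a little off and sometimes report something else, mostly with a low value. They report only what shows in the picture. A call takes as long as a camera call. They do not tell look-alikes from the thing itself.
- ctrl.search_frame(picture, name): "position" ([x, y, z] in m, in the coordinates of the camera as it stood for that picture, good to about 4 mm: the middle of the surface that is visible of it).
- ctrl.masks_of(picture, name): "region" (400x640 bool, what is visible of it).
The state is a dict: "clock": time; "joint_positions": joint angles; "qvel": joint speeds; "joint_torque": joint torques, N m; "position": TCP position; "tcp_rot": TCP orientation; "contact_force": force on the tool from outside, world axes, zero at the start; "ft_torque": the same for the moment, N m; "opening": opening from 0.0 (shut) to 1.0 (fully open).
Only numpy, scipy, OpenCV 4.12 (cv2) and the standard library are available. Lean on these libraries where they do the work, as an engineer would, in place of code of your own. Each camera call takes 0.05 s, during which the arm holds its last target.

## Working session

There is one attempt and no reset: what is moved stays moved. The work goes in short steps, Python scripts to look and compute and a tool call to move; the robot and the scene stay as the last step left them, time stands still between calls to the robot, and variables do not carry over. Pictures are saved under pics/ and viewed, and the job is handed in when it is done.

Besides the shell and the picture viewer there is one more tool, called as name(argument=value, ...), one argument or row to a line, values as JSON. move_arm: Moves the arm, as the interface text tells. Its arguments: {"type":"object","properties":{"plan":{"type":"array"},"newtons":{"type":"number"}},"required":["plan"]}

```bash
mkdir -p pics; ls
cat > h.py <<'E'
import numpy as np,cv2
from plant import ctrl
def save(p,n): cv2.imwrite('pics/'+n,p['pixels'])
def world(p,u,v,z=None):
    K=p['camera_matrix'];
    d=np.array([(u-K[0,2])/K[0,0],(v-K[1,2])/K[1,1]]);s=d.copy()
    for _ in range(20): s=d/(1+p['k1']*(s@s))
    V=np.array(p['view']);R=V[:3,:3];t=V[:3,3];ray=R.T@np.array([s[0],s[1],1]);c=-R.T@t
    if z is None: return c+ray*p['range_z'][int(round(v)),int(round(u))]
    return c+ray*(z-c[2])/ray[2]
def cam2w(p,x):
    V=np.array(p['view']);return V[:3,:3].T@(np.array(x)-V[:3,3])
E
python3 - <<'E'
from h import *
np.set_printoptions(precision=4,suppress=True)
for n in('top','side'):
    p=ctrl.capture(n);save(p,n+'0.png')
    V=np.array(p['view']);print(n,'cam',-V[:3,:3].T@V[:3,3],'fwd',V[2,:3])
    for k in('pin_grip','pin_tip','stop_pin_grip','stand','fixture','eyelet'):
        for r in ctrl.search_frame(p,k): print(k,round(r['conf'],2),cam2w(p,r['position']))
print(ctrl.read_state())
E
```

```text
pics
top cam [0.4149 0.0226 0.9142] fwd [ 0.1306 -0.0363 -0.9908]
pin_grip 0.9 [0.4557 0.2031 0.069 ]
pin_grip 0.89 [0.5638 0.1655 0.0804]
pin_grip 0.88 [0.6559 0.2062 0.0705]
pin_grip 0.85 [0.423  0.1128 0.0669]
pin_tip 0.89 [0.5573 0.1692 0.0804]
pin_tip 0.88 [0.4523 0.1996 0.0643]
pin_tip 0.68 [0.4211 0.1198 0.0642]
pin_tip 0.57 [0.6575 0.204  0.0638]
stop_pin_grip 0.73 [0.5661 0.1051 0.0782]
stand 0.71 [0.5527 0.1378 0.0769]
fixture 0.58 [ 0.535  -0.1354  0.079 ]
fixture 0.44 [0.5577 0.1667 0.0822]
eyelet 0.84 [ 0.5397 -0.1343  0.0787]
side cam [ 0.1927 -0.7263  0.5012] fwd [ 0.4034  0.7891 -0.4633]
pin_grip 0.88 [0.564  0.1653 0.0912]
pin_grip 0.88 [0.4253 0.1093 0.0701]
pin_grip 0.8 [0.4647 0.1967 0.0848]
pin_grip 0.6 [0.6589 0.2055 0.0732]
pin_grip 0.18 [ 0.5311 -0.1627  0.0553]
pin_tip 0.73 [0.4717 0.1984 0.0888]
pin_tip 0.66 [0.5601 0.1682 0.0928]
pin_tip 0.56 [0.4247 0.1057 0.0665]
pin_tip 0.54 [0.664  0.2069 0.0738]
stop_pin_grip 0.71 [0.5701 0.0902 0.0888]
stop_pin_grip 0.38 [0.5615 0.1015 0.0317]
stand 0.57 [0.563  0.1001 0.0297]
stand 0.15 [0.5712 0.089  0.0896]
eyelet 0.81 [ 0.5294 -0.1625  0.0576]
{'clock': 0.7, 'joint_positions': array([70.5323, 17.9588, -2.7007, 69.3396, -0.0012, 90.0016]), 'qvel': array([ 0.0151,  0.076 , -0.0019,  0.0075, -0.0195, -0.0071]), 'joint_torque': array([ -0.0011, -53.9289,  33.9986,   0.0012,   0.0001,   0.    ]), 'position': array([0.2   , 0.5657, 0.2313]), 'tcp_rot': array([179.9991,   0.0012, 160.5306]), 'contact_force': array([0.1046, 0.0862, 0.0806]), 'ft_torque': array([ 0.0183, -0.0038,  0.0098]), 'opening': 1.0000098471613617}
```

View pics/top0.png

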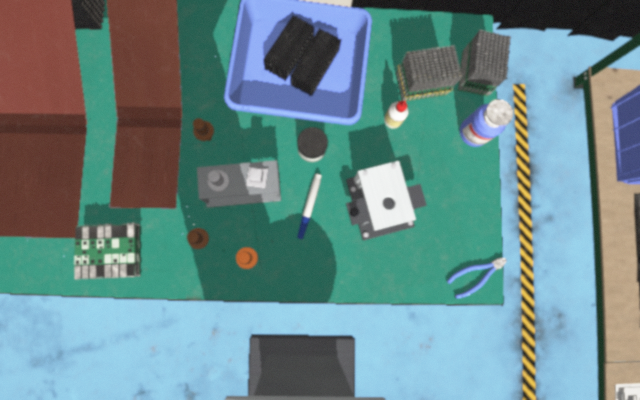

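View pics/side0.png

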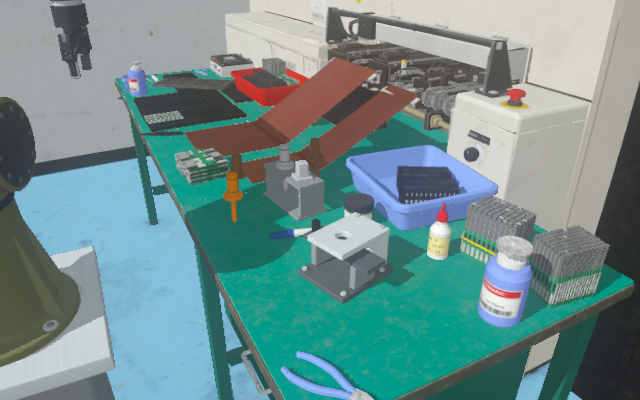

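Top view: the stand is at px (238,183), with the round grey pin at (217,181) and the square one at (257,176). The flange hole is at (389,203). Brown and orange decoys are at (203,130), (198,238) and (247,258). Sloping brown sheets lie on the left, between the arm and the stand. Next I'll measure precisely.

Run:
```python
from h import *
np.set_printoptions(precision=4,suppress=True)
p=ctrl.capture('top');np.save('/tmp/t.npy',p,allow_pickle=True)
q=ctrl.capture('side');np.save('/tmp/s.npy',q,allow_pickle=True)
def cloud(p):
    K=p['camera_matrix'];v,u=np.mgrid[0:400,0:640];pts=np.stack([u,v],-1).reshape(-1,1,2).astype(float)
    D=np.stack([(pts[:,0,0]-K[0,2])/K[0,0],(pts[:,0,1]-K[1,2])/K[1,1]],1);s=D.copy()
    for _ in range(20): s=D/(1+p['k1']*(s**2).sum(1,keepdims=True))
    z=p['range_z'].reshape(-1,1);c=np.hstack([s*z,z]);V=np.array(p['view']);w=(c-V[:3,3])@V[:3,:3]
    w[z[:,0]==0]=np.nan
    return w.reshape(400,640,3)
w=cloud(p);np.save('/tmp/wt.npy',w);ws=cloud(q);np.save('/tmp/ws.npy',ws)
print(p['camera_matrix'],p['k1'])
# coarse height map, combined
print('height max mm; rows x 0.30..0.80, cols y 0.60..-0.3')
allp=np.vstack([w.reshape(-1,3),ws.reshape(-1,3)]);allp=allp[~np.isnan(allp[:,0])]
print('      ',*['%4d'%(y*1000) for y in np.arange(.6,-.3,-.04)])
for x in np.arange(.8,.14,-.04):
    r=[]
    for y in np.arange(.6,-.3,-.04):
        m=(abs(allp[:,0]-x)<.02)&(abs(allp[:,1]-y)<.02)&(allp[:,2]<.6)
        r.append('%4d'%(np.percentile(allp[m,2],98)*1000) if m.sum()>3 else '   .')
    print('%.2f  '%x,*r)
for n,(a,b,c,d) in {'stand':(150,215,190,285),'fix':(150,245,340,435)}.items():
    im=cv2.resize(p['pixels'][a:b,c:d],None,fx=6,fy=6,interpolation=cv2.INTER_CUBIC);cv2.imwrite(f'pics/z_{n}.png',im)
im=cv2.resize(q['pixels'][110:310,210:410],None,fx=3,fy=3,interpolation=cv2.INTER_CUBIC);cv2.imwrite('pics/z_side.png',im)
```

```text
[[454.3106   0.     315.157 ]
 [  0.     454.3106 203.6106]
 [  0.       0.       1.    ]] -0.07849153078333067
height max mm; rows x 0.30..0.80, cols y 0.60..-0.3
        600  559  519  479  439  399  359  319  279  239  199  159  119   79   39    0  -40  -80 -120 -160 -200 -240 -280
0.80     78   79   78   78    3   59   60   60   61    3    3   68   28   54   54   54   52   69   69   91  106  106  106
0.76     55   55   56   55    3   39   39   40   39    3    2   69    5    5   52   53    5   69   66    2  105  105  104
0.72     33   32   32   32    2   19   20   20   19    2    2   69   69   69   70   69   45   69    2  102   73    2    2
0.68     10   10   10   10    3    5    5    5    5    2    2    2    3    2   64   68   69   69    3   41    2    2    2
0.64      5    5    5    5    3    5    5    5    5   36    3    3    2    2   53   55   54    3    3    2    2    2    2
0.60      5    5    5    5    2    5    5    5   41   35   76   82  111  106    3   15    2   84   85   85   11    2    2
0.56      5    5    5    5    2    5    5    5   25    3  123  126  111  111   67 
[... 559 characters left out ...]
   39    4    2    2    2    2    2    2    2    2    2    2    2    2    2    2    2    4
0.32      0    0    0    0    0    0   -1    0    0   -1    0    0    0    1    0   -1    0    1   -1    0   -3   -1   -1
0.28   -744 -744 -744 -742 -744 -744 -743 -743 -743 -744 -742 -744 -741 -744 -743 -742 -746 -740 -742 -743 -745 -743 -743
0.24    345  411  402 -745 -744 -744 -743 -742 -743 -742 -743 -743 -741 -744 -743 -743 -742 -744 -743 -743 -742 -742 -742
0.20    304  410  414  345 -741 -742 -743 -743 -742 -741 -742 -742 -743 -743 -742 -741 -743 -743 -741 -741 -743 -741 -742
0.16   -744  414  396  336 -743 -743 -743 -744 -742 -742 -741    1    1    1    0    1    1    1    1    1 -744 -743 -741
```

View pics/z_stand.png

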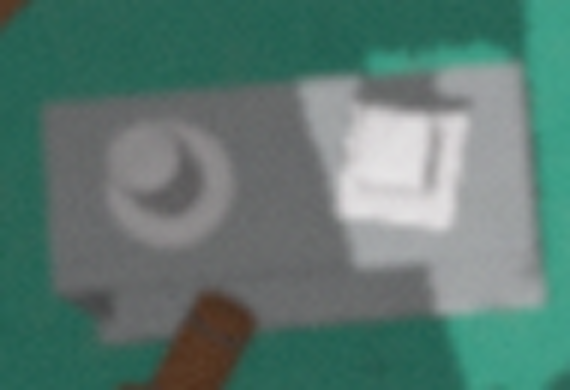

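View pics/z_fix.png

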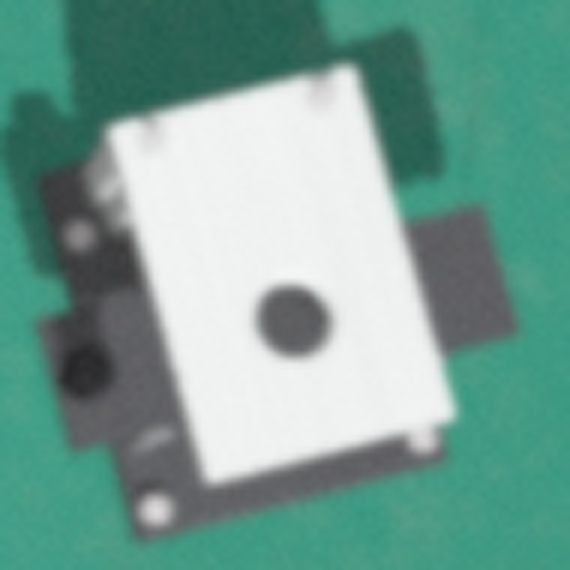

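View pics/z_side.png

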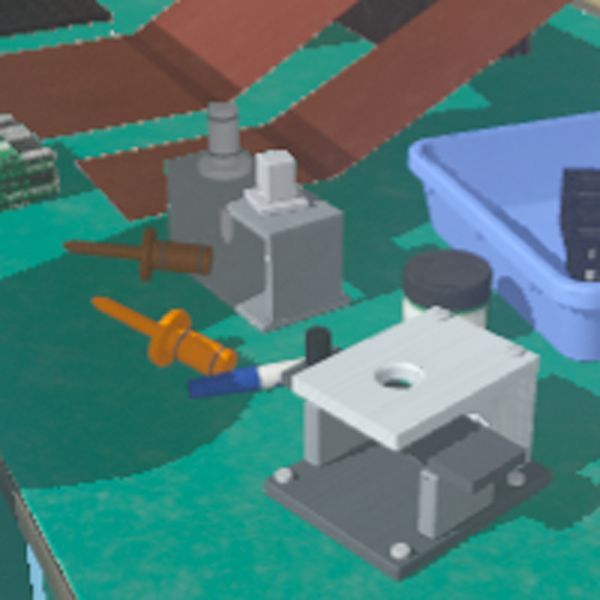

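Run:
```python
from h import *
np.set_printoptions(precision=4,suppress=True)
for f in('/tmp/wt.npy','/tmp/ws.npy'):
    w=np.load(f).reshape(-1,3)
    def s(n,x0,x1,y0,y1,z0,z1):
        m=(w[:,0]>x0)&(w[:,0]<x1)&(w[:,1]>y0)&(w[:,1]<y1)&(w[:,2]>z0)&(w[:,2]<z1);a=w[m]
        if len(a)<5: print(n,len(a));return
        c,sz,ang=cv2.minAreaRect((a[:,:2]*1000).astype(np.float32));print(n,len(a),np.median(a,0),a.mean(0),'rect',c,sz,ang)
    s('roundtop',.52,.6,.13,.21,.116,.135);s('sqtop',.52,.62,.05,.13,.104,.12);s('standtop',.5,.62,.02,.24,.070,.080);s('flange',.45,.62,-.23,-.05,.079,.089)
p=np.load('/tmp/t.npy',allow_pickle=True).item();q=np.load('/tmp/s.npy',allow_pickle=True).item()
# hole: dark pixels inside flange
for P,n,(a,b,c,d) in((p,'t',(190,216,375,403)),(q,'s',(228,246,328,360))):
    g=cv2.cvtColor(P['pixels'],cv2.COLOR_BGR2GRAY)[a:b,c:d];_,m=cv2.threshold(g,0,255,cv2.THRESH_BINARY_INV+cv2.THRESH_OTSU)
    k,l,st,ce=cv2.connectedComponentsWithStats(m);print(_)
    for i in range(1,k): 
        u,v=ce[i]+[c,a];print(n,'hole',u,v,st[i],world(P,u,v,.082))
    best=ctrl.masks_of
```

```text
roundtop 133 [0.5632 0.173  0.1243] [0.5634 0.1731 0.1239] rect (563.7802124023438, 173.205322265625) (20.81987953186035, 21.380537033081055) 5.197056293487549
sqtop 154 [0.5714 0.102  0.1104] [0.5718 0.1015 0.1102] rect (572.179443359375, 101.82044982910156) (22.266672134399414, 21.699678421020508) 85.17733764648438
standtop 1967 [0.5657 0.1383 0.0747] [0.567  0.1379 0.0749] rect (568.406982421875, 138.07034301757812) (60.88053894042969, 151.32003784179688) 6.622780799865723
flange 2397 [ 0.5456 -0.1383  0.0817] [ 0.5444 -0.1391  0.0818] rect (540.1793212890625, -124.90594482421875) (115.36886596679688, 113.14170837402344) 16.468549728393555
roundtop 68 [0.5641 0.1667 0.1239] [0.565  0.1679 0.1228] rect (565.2298583984375, 170.3100128173828) (19.298709869384766, 22.792383193969727) 54.9211311340332
sqtop 83 [0.5735 0.0944 0.1108] [0.5735 0.0967 0.1097] rect (574.5805053710938, 100.41287994384766) (23.928237915039062, 22.16419792175293) 85.10325622558594
standtop 615 [0.5584 0.1099 0.0757] [0.5642 0.1181 0.0755] rect (570.8838500976562, 136.9926300048828) (63.01707458496094, 154.7294158935547) 6.393978118896484
flange 1864 [ 0.5444 -0.1445  0.0826] [ 0.5443 -0.1441  0.0825] rect (543.306884765625, -126.93461608886719) (117.36290740966797, 113.58409118652344) 15.762496948242188
172.0
t hole 388.5 203.10344827586206 [  8   8  12  12 116] [ 0.5291 -0.1447  0.082 ]
165.0
s hole 339.90909090909093 236.6818181818182 [ 7  6 12  6 44] [ 0.5266 -0.148   0.082 ]
```

Pin axis is at about (0.564, 0.173) and the stand yaw is about 6.6°. The hole is at about (0.528, −0.146). The side view shows light through the hole. Now moving above the pin, with the jaws across the stand.

move_arm(
  plan=[
    [22.5,-24.5,0,0,0,-4,0],
    [22.5,-24.5,0,0,0,-4,0],
    [22.5,-24.5,0,0,0,-4,0],
    [22.5,-24.5,0,0,0,-4,0],
    [22.5,-24.5,0,0,0,-4,0],
    [22.5,-24.5,0,0,0,-4,0],
    [22.5,-24.5,0,0,0,-4,0],
    [22.5,-24.5,0,0,0,-4,0],
  ],
  newtons=50,
)

```text
clock: 1.47
position: [0.3813, 0.3667, 0.2312]
tcp_rot: [179.8, -0.1, 127.8]
contact_force: [1.0, 0.5, -0.3]
opening: 0.998
```

move_arm(
  plan=[
    [23,-24.5,0,0,0,-4,0],
    [23,-24.5,0,0,0,-4,0],
    [23,-24.5,0,0,0,-4,0],
    [23,-24.5,0,0,0,-4,0],
    [23,-24.5,0,0,0,-4,0],
    [23,-24.5,0,0,0,-4,0],
    [23,-24.5,0,0,0,-4,0],
    [22,-22,0,0,0,-3,0],
  ],
)

```text
clock: 2.13
position: [0.5723, 0.1614, 0.2331]
tcp_rot: [179.6, -0.2, 95.1]
contact_force: [0.8, 0.1, 0.2]
opening: 1.002
```

move_arm(
  plan=[
    [-4,6,0,0,0.2,1,0],
    [-4,5,0,0.3,0,0.5,0],
    [0,0,-15,0,0,0,0],
    [0,0,-20,0,0,0,0],
    [0,0,-20,0,0,0,0],
    [0,0,-10,0,0,0,0],
    [0,0,0,0,0,0,0],
    [0,0,0,0,0,0,0],
  ],
)

```text
clock: 2.8
position: [0.5655, 0.1714, 0.1671]
tcp_rot: [179.5, -0.6, 96.5]
contact_force: [0.5, -1.3, 0.9]
opening: 1.002
```

Run:
```python
from h import *
p=ctrl.capture('side');save(p,'side1.png');p=ctrl.capture('top');im=p['pixels'][110:260,150:350];cv2.imwrite('pics/top1.png',cv2.resize(im,None,fx=3,fy=3))
s=ctrl.read_state();print(s['position'],s['tcp_rot'],s['joint_positions'])
```

```text
[0.56622803 0.17145603 0.1677635 ] [179.45365812  -0.57596662  96.51017585] [ 16.58279615  18.33533259 -10.62618451  60.39980704   0.47150746
 100.07799439]
```

View pics/side1.png

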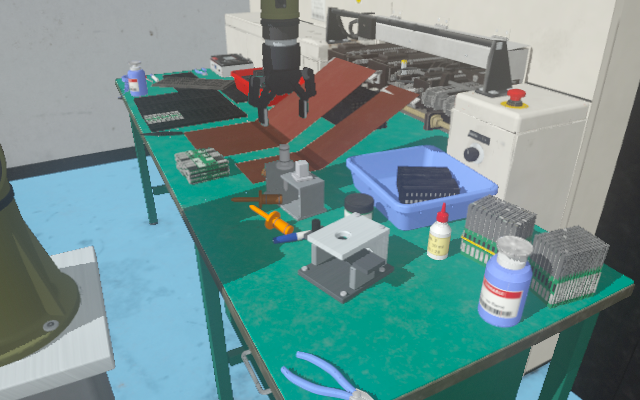

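View pics/top1.png

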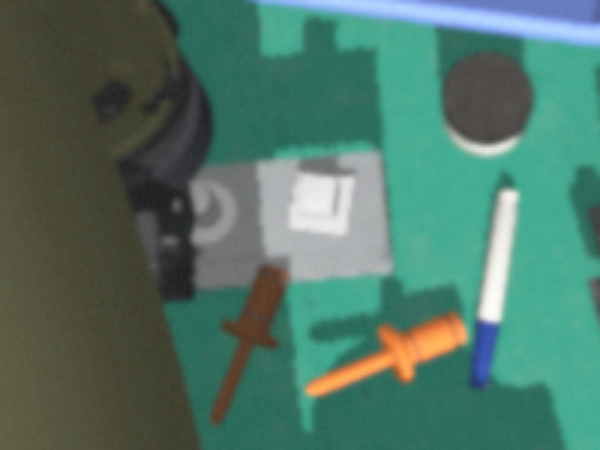

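Side view: the fingers (px 265 to 310, rows 95 to 120) straddle the round pin at (284,150). Correcting the tilt and descending.

move_arm(
  plan=[
    [-2,1.5,0,-0.6,0.5,0,0],
    [0,0,-15,0,0,0,0],
    [0,0,-15,0,0,0,0],
    [0,0,-15,0,0,0,0],
    [0,0,-15,0,0,0,0],
    [0,0,-10,0,0,0,0],
    [0,0,-4,0,0,0,0],
    [0,0,0,0,0,0,0],
  ],
)

```text
clock: 3.57
position: [0.57, 0.1768, 0.1006]
tcp_rot: [179.3, -0.1, 96.6]
contact_force: [0.4, -0.4, -0.4]
opening: 1.002
```

move_arm(
  plan=[
    [-3,-2,0,-0.5,0.3,0,0],
    [-3,-2,0,0,0,0,0],
    [0,0,-5,0,0,0,0],
    [0,0,-4,0,0,0,0],
    [0,0,0,0,0,0,0],
    [0,0,0,0,0,0,0],
    [0,0,0,0,0,0,0],
    [0,0,0,0,0,0,0],
  ],
)

```text
clock: 4.23
position: [0.5656, 0.1731, 0.0946]
tcp_rot: [179.4, 0.4, 96.6]
contact_force: [-0.6, 0.9, -0.2]
opening: 0.999
```

Run:
```python
from h import *
for i in range(4):
    s=ctrl.read_state();print(s['position'],s['tcp_rot'],s['contact_force']);p=ctrl.capture('side')
cv2.imwrite('pics/side2.png',cv2.resize(p['pixels'][20:220,190:390],None,fx=3,fy=3))
```

```text
[0.56559046 0.17309444 0.09458143] [179.41705202   0.41390839  96.59458799] [-0.59705667  0.87574291 -0.16891706]
[0.56561424 0.17310292 0.0946134 ] [179.41351667   0.41361698  96.59393184] [-0.34948396 -0.3985557   0.54310971]
[0.56560504 0.17310427 0.09456898] [179.416367     0.4145866   96.59666682] [ 0.07566587 -0.11300756 -0.38180298]
[0.56558393 0.1731241  0.09454493] [179.41960365   0.41293072  96.59789377] [ 0.54648733 -0.0895351  -0.0985964 ]
```

View pics/side2.png

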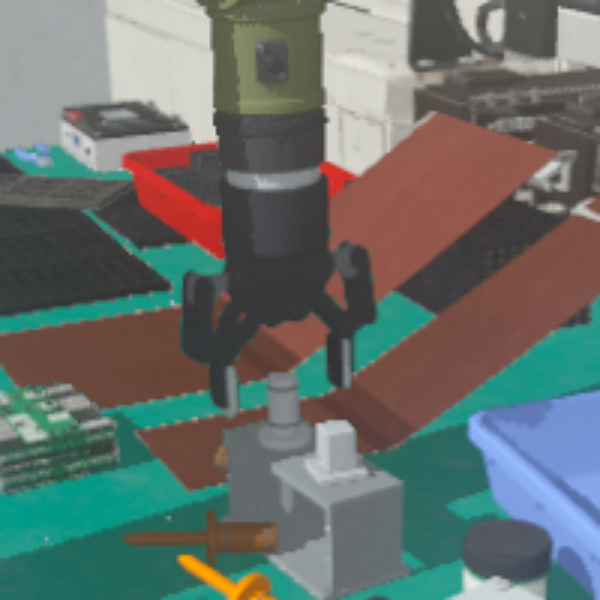

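The open fingers straddle the round pin's head evenly. Level the tool, drop 4 mm, close.

move_arm(
  plan=[
    [-1,0,-4,0.35,0.6,0,0],
    [0,0,0,0,0,0,0.5],
    [0,0,0,0,0,0,1],
    [0,0,0,0,0,0,1],
    [0,0,0,0,0,0,1],
    [0,0,0,0,0,0,1],
    [0,0,0,0,0,0,1],
    [0,0,0,0,0,0,1],
  ],
)

```text
clock: 5.1
position: [0.5646, 0.1731, 0.0901]
tcp_rot: [-180.0, -0.0, 96.6]
contact_force: [-0.8, 0.5, -0.8]
opening: 0.242
```

Run:
```python
from h import *
p=ctrl.capture('side')
s=ctrl.read_state();print(s['position'],s['tcp_rot'],s['contact_force'],s['opening'])
cv2.imwrite('pics/side3.png',cv2.resize(p['pixels'][70:220,230:350],None,fx=4,fy=4))
```

```text
[0.56465939 0.17307394 0.09009327] [-1.79967423e+02 -4.80276049e-02  9.65906172e+01] [-0.31043552 -0.62799884  0.51572826] 0.2411456947529901
```

View pics/side3.png

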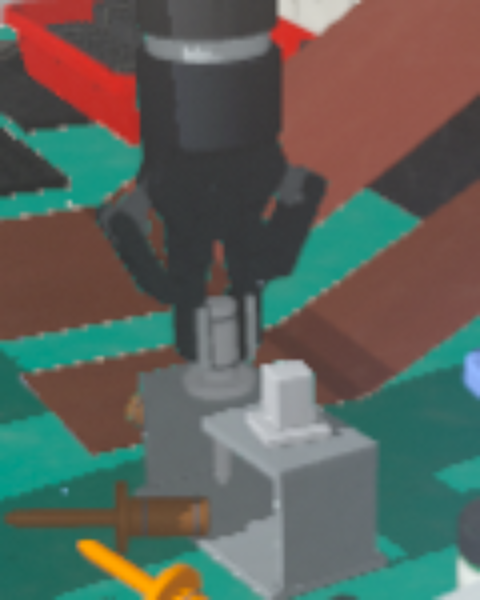

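Gripped: opening 0.24, about 21 mm. Lifting straight up.

move_arm(
  plan=[
    [0,0,5,0,0,0,1],
    [0,0,8,0,0,0,1],
    [0,0,10,0,0,0,1],
    [0,0,10,0,0,0,1],
    [0,0,10,0,0,0,1],
    [0,0,10,0,0,0,1],
    [0,0,8,0,0,0,1],
    [0,0,0,0,0,0,1],
  ],
)

```text
clock: 5.82
position: [0.5642, 0.173, 0.1582]
tcp_rot: [-180.0, -0.0, 96.6]
contact_force: [0.3, -0.8, -1.7]
opening: 0.245
```

move_arm(
  plan=[
    [0,0,10,0,0,0,1],
    [0,0,14,0,0,0,1],
    [0,0,14,0,0,0,1],
    [0,0,12,0,0,0,1],
    [0,0,7,0,0,0,1],
    [0,0,0,0,0,0,1],
    [0,0,0,0,0,0,1],
    [0,0,0,0,0,0,1],
  ],
)

```text
clock: 6.48
position: [0.563, 0.1727, 0.2199]
tcp_rot: [-179.9, -0.0, 96.6]
contact_force: [-0.7, -1.3, -3.4]
opening: 0.243
```

Run:
```python
from h import *
p=ctrl.capture('side')
s=ctrl.read_state();print(s['position'],s['tcp_rot'],s['contact_force'],s['opening'])
cv2.imwrite('pics/side4.png',cv2.resize(p['pixels'][30:220,220:370],None,fx=3,fy=3))
```

```text
[0.56277923 0.17264076 0.21956749] [-1.79876925e+02 -3.80447327e-02  9.66008840e+01] [-0.84554156 -0.46749105 -2.06688054] 0.24139437334585678
```

View pics/side4.png

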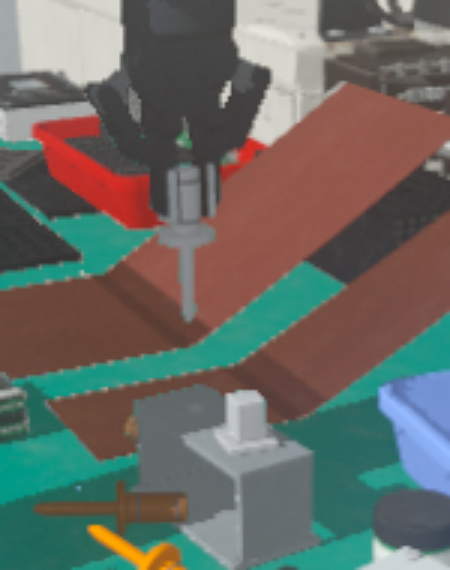

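The pin hangs upright and the square pin is still seated. Carrying it to the fixture.

move_arm(
  plan=[
    [-1,-8,0,0,0,0,1],
    [-2,-16,0,0,0,0,1],
    [-2.5,-22,0,0,0,0,1],
    [-2.5,-22,0,0,0,0,1],
    [-2.5,-22,0,0,0,0,1],
    [-2.5,-22,0,0,0,0,1],
    [-2.5,-22,0,0,0,0,1],
    [-2.5,-22,0,0,0,0,1],
  ],
)

```text
clock: 7.2
position: [0.5392, 0.0111, 0.2128]
tcp_rot: [-179.3, -0.0, 97.0]
contact_force: [-0.4, 0.4, -2.2]
opening: 0.244
```

move_arm(
  plan=[
    [-1.5,-22,1,0,0,0,1],
    [-1.5,-22,1,0,0,0,1],
    [-1.5,-22,1,0,0,0,1],
    [-1.5,-22,1,0,0,0,1],
    [-1.5,-22,0,0,0,0,1],
    [-1,-16,0,0,0,0,1],
    [0,-8,0,0,0,0,1],
    [0,0,0,0,0,0,1],
  ],
)

```text
clock: 7.87
position: [0.5223, -0.1369, 0.2114]
tcp_rot: [-178.7, 0.0, 96.7]
contact_force: [-0.2, -0.7, -1.7]
opening: 0.241
```

Run:
```python
from h import *
p=ctrl.capture('side');p=ctrl.capture('side');t=ctrl.capture('top')
s=ctrl.read_state();print(s['position'],s['tcp_rot'],s['contact_force'],s['opening'])
cv2.imwrite('pics/side5.png',cv2.resize(p['pixels'][120:310,270:420],None,fx=3,fy=3))
save(t,'top5.png')
R=cv2.Rodrigues
from scipy.spatial.transform import Rotation as Ro
z=Ro.from_euler('xyz',s['tcp_rot'],degrees=True).as_matrix()[:,2];print(z,'fix wx,wy deg',np.degrees([-z[1],z[0]]))
```

```text
[ 0.52272049 -0.13465372  0.21163058] [-1.78692047e+02 -3.58378294e-02  9.67990108e+01] [-0.1122095   0.33389111 -1.44255822] 0.24130074074032484
[-0.02273962 -0.00208138 -0.99973925] fix wx,wy deg [ 0.11925447 -1.30288407]
```

View pics/side5.png

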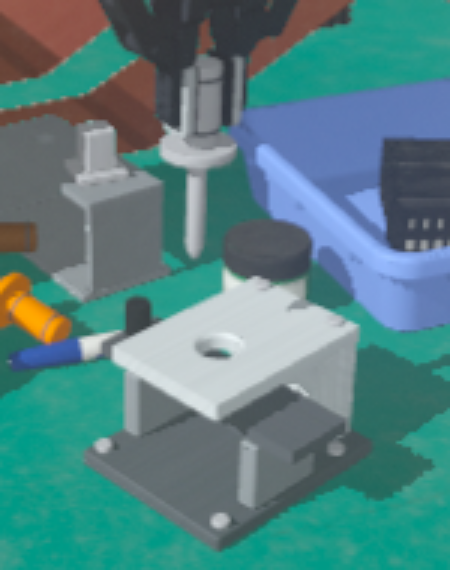

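View pics/top5.png

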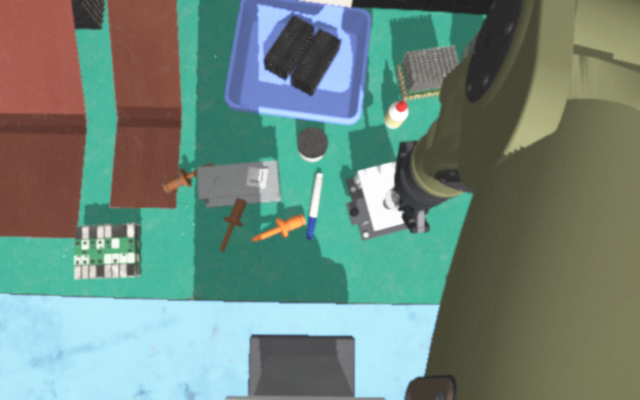

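Side view: the pin tip (crop px (195,255)) hangs above and behind the hole (crop (218,347)). Levelling and centring over the hole.

move_arm(
  plan=[
    [2.5,-5.5,0,0.1,-0.7,0,1],
    [2.5,-5.5,0,0,-0.6,0,1],
    [0,0,-5,0,0,0,1],
    [0,0,-10,0,0,0,1],
    [0,0,-10,0,0,0,1],
    [0,0,-5,0,0,0,1],
    [0,0,0,0,0,0,1],
    [0,0,0,0,0,0,1],
  ],
)

```text
clock: 8.68
position: [0.5281, -0.1423, 0.1773]
tcp_rot: [179.9, -0.1, 97.2]
contact_force: [0.9, -0.3, -2.5]
opening: 0.245
```

```bash
cat > m.py <<'E'
from h import *
import sys
from scipy.spatial.transform import Rotation as Ro
np.set_printoptions(precision=4,suppress=True)
p=ctrl.capture('side');p=ctrl.capture('side')
s=ctrl.read_state();print(s['clock'],s['position'],s['tcp_rot'],s['contact_force'],s['opening'])
cv2.imwrite('pics/'+sys.argv[1],cv2.resize(p['pixels'][140:290,280:400],None,fx=4,fy=4,interpolation=cv2.INTER_CUBIC))
z=Ro.from_euler('xyz',s['tcp_rot'],degrees=True).as_matrix()[:,2];print('fix wx,wy deg',np.degrees([-z[1],z[0]]))
V=np.array(p['view']);K=p['camera_matrix']
def proj(x):
    c=V[:3,:3]@x+V[:3,3];a=c[:2]/c[2];a=a*(1+p['k1']*(a@a));return K[:2,:2]@a+K[:2,2]
P=s['position'];tip=P+z*.075
for n,x in(('tip',tip),('hole',np.array([.528,-.146,.082])),('collar',P+z*.0151)): print(n,x,'crop px',(proj(x)-[280,140])*4)
E
python3 m.py side6.png
```

```text
8.7833 [ 0.5283 -0.1424  0.1778] [179.8962  -0.057   97.1517] [-0.4106 -0.0133 -1.9201] 0.24229398832918367
fix wx,wy deg [-0.0695  0.0959]
tip [ 0.5284 -0.1424  0.1028] crop px [237.7354 335.9037]
hole [ 0.528 -0.146  0.082] crop px [240.2422 383.6622]
collar [ 0.5283 -0.1424  0.1627] crop px [240.3701 205.0358]
```

View pics/side6.png

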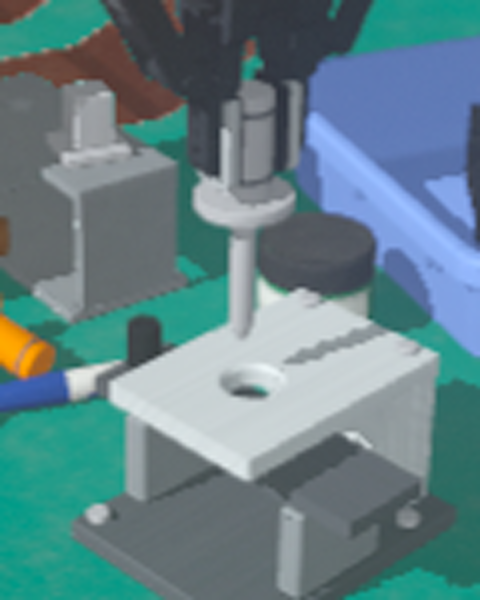

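Run:
```python
from h import *
q=ctrl.capture('side')
for cx,cy in((253.5,381),(253.5-5,381-1)): print(world(q,280+cx/4-.375,140+cy/4-.375,.082))
cv2.imwrite('pics/hole7.png',cv2.resize(q['pixels'][215:250,325:365],None,fx=16,fy=16,interpolation=cv2.INTER_CUBIC))
```

```text
[ 0.53390751 -0.14540932  0.082     ]
[ 0.53245502 -0.14377977  0.082     ]
```

View pics/hole7.png

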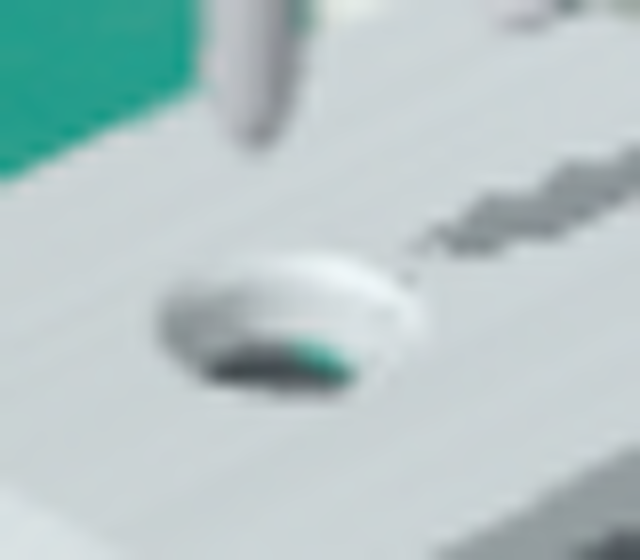

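The hole rim in the side view, corrected by the tip's offset, gives about (0.532, −0.1435). The top view gives about (0.530, −0.1455). I'll aim for (0.531, −0.1445) and lower.

move_arm(
  plan=[
    [2.5,-2,0,0,0,0,1],
    [0,0,0,0,0,0,1],
    [0,0,-6,0,0,0,1],
    [0,0,-8,0,0,0,1],
    [0,0,-8,0,0,0,1],
    [0,0,-6,0,0,0,1],
    [0,0,0,0,0,0,1],
    [0,0,0,0,0,0,1],
  ],
)

```text
clock: 9.5
position: [0.5322, -0.1451, 0.148]
tcp_rot: [179.7, 0.0, 97.1]
contact_force: [-0.0, 0.5, -1.5]
opening: 0.246
```

```bash
python3 m.py side8.png
```

```text
9.6 [ 0.5322 -0.1451  0.1483] [179.7359   0.0113  97.1407] [-0.1258  0.329  -2.8132] 0.2449166202768616
fix wx,wy deg [-0.0216  0.2635]
tip [ 0.5326 -0.1451  0.0733] crop px [248.4282 397.6373]
hole [ 0.528 -0.146  0.082] crop px [240.2422 383.6622]
collar [ 0.5323 -0.1451  0.1332] crop px [250.9941 271.3723]
```

View pics/side8.png

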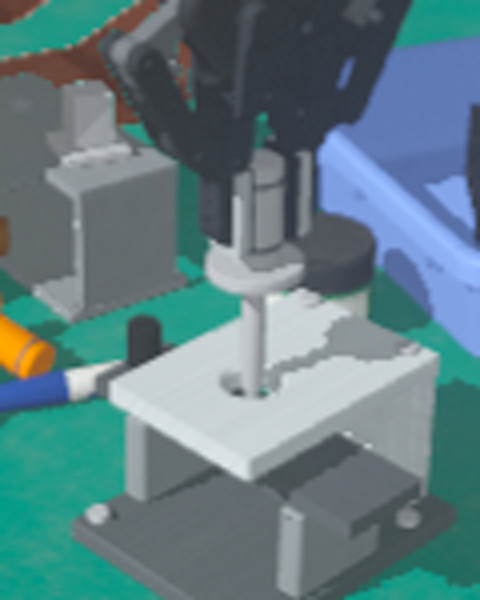

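The tip is inside the hole with the shaft centred on the rim and no contact force. Continuing down.

move_arm(
  plan=[
    [-0.5,0,-3,0,0.25,0,1],
    [0,0,-7,0,0,0,1],
    [0,0,-7,0,0,0,1],
    [0,0,-7,0,0,0,1],
    [0,0,-7,0,0,0,1],
    [0,0,-4,0,0,0,1],
    [0,0,0,0,0,0,1],
    [0,0,0,0,0,0,1],
  ],
)

```text
clock: 10.27
position: [0.5319, -0.1451, 0.1097]
tcp_rot: [180.0, -0.0, 97.1]
contact_force: [0.5, -0.3, -1.8]
opening: 0.246
```

move_arm(
  plan=[
    [0,0,-3,0,0,0,1],
    [0,0,-3,0,0,0,1],
    [0,0,-2,0,0,0,1],
    [0,0,0,0,0,0,1],
    [0,0,-1,0,0,0,1],
    [0,0,-1,0,0,0,1],
    [0,0,0,0,0,0,1],
    [0,0,0,0,0,0,1],
  ],
)

```text
clock: 10.93
position: [0.5326, -0.1453, 0.0996]
tcp_rot: [179.9, 0.0, 97.1]
contact_force: [0.4, 0.6, -1.6]
opening: 0.244
```

```bash
python3 m.py side9.png
```

```text
11.0333 [ 0.5327 -0.1454  0.0996] [179.8857   0.0281  97.1436] [ 0.0931  0.3347 -1.2255] 0.24393576911721995
fix wx,wy deg [0.0136 0.1169]
tip [ 0.5328 -0.1454  0.0246] crop px [246.7746 494.1351]
hole [ 0.528 -0.146  0.082] crop px [240.2422 383.6622]
collar [ 0.5327 -0.1454  0.0845] crop px [249.5274 374.9421]
```

View pics/side9.png

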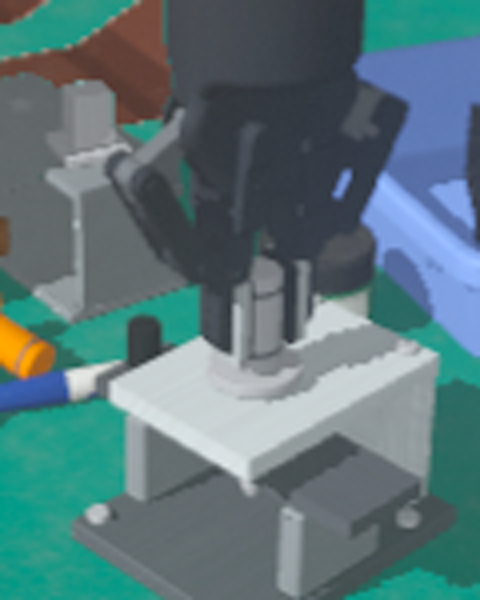

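Nearly seated, with about 2.5 mm left and no force yet. Lowering by small steps until contact.

move_arm(
  plan=[
    [0,0,-1,0,0,0,1],
    [0,0,-1,0,0,0,1],
    [0,0,0,0,0,0,1],
    [0,0,-0.5,0,0,0,1],
    [0,0,0,0,0,0,1],
    [0,0,0,0,0,0,1],
    [0,0,0,0,0,0,1],
    [0,0,0,0,0,0,1],
  ],
)

```text
clock: 11.7
position: [0.5329, -0.1454, 0.0972]
tcp_rot: [179.9, 0.0, 97.1]
contact_force: [-0.2, 0.1, -2.3]
opening: 0.247
```

move_arm(
  plan=[
    [0,0,-0.5,0,0,0,1],
    [0,0,0,0,0,0,1],
    [0,0,-0.5,0,0,0,1],
    [0,0,0,0,0,0,1],
    [0,0,0,0,0,0,1],
    [0,0,0,0,0,0,1],
    [0,0,0,0,0,0,1],
    [0,0,0,0,0,0,1],
  ],
)

```text
clock: 12.37
position: [0.5332, -0.1456, 0.0971]
tcp_rot: [179.8, 0.1, 97.1]
contact_force: [-0.9, 0.2, 0.6]
opening: 0.244
```

move_arm(
  plan=[
    [0,0,-0.8,0,0,0,1],
    [0,0,-0.8,0,0,0,1],
    [0,0,-0.8,0,0,0,1],
    [0,0,0,0,0,0,1],
    [0,0,0,0,0,0,1],
    [0,0,0,0,0,0,1],
    [0,0,0,0,0,0,1],
    [0,0,0,0,0,0,1],
  ],
)

```text
clock: 13.03
position: [0.5334, -0.1456, 0.0971]
tcp_rot: [179.7, 0.1, 97.1]
contact_force: [-1.1, 0.3, 0.9]
opening: 0.242
```

Height stopped at the predicted seating value (0.0971) and the force has turned upward, so the collar is on the flange. Releasing.

move_arm(
  plan=[
    [0,0,0,0,0,0,0.72],
    [0,0,0,0,0,0,0.65],
    [0,0,0,0,0,0,0.5],
    [0,0,0,0,0,0,0.3],
    [0,0,0,0,0,0,0.2],
    [0,0,0,0,0,0,0.1],
    [0,0,0,0,0,0,0.1],
    [0,0,0,0,0,0,0.1],
  ],
  newtons=20,
)

```text
clock: 13.7
position: [0.5341, -0.1458, 0.097]
tcp_rot: [179.7, 0.1, 97.1]
contact_force: [0.8, 0.0, 0.4]
opening: 0.901
```

```bash
python3 m.py side10.png
```

```text
13.8 [ 0.5341 -0.1458  0.097 ] [179.6845   0.1169  97.1412] [-0.2013  0.4867  0.327 ] 0.9014909404747325
fix wx,wy deg [0.0768 0.3276]
tip [ 0.5345 -0.1459  0.022 ] crop px [250.7476 498.7825]
hole [ 0.528 -0.146  0.082] crop px [240.2422 383.6622]
collar [ 0.5342 -0.1458  0.0819] crop px [253.098  380.0564]
```

View pics/side10.png

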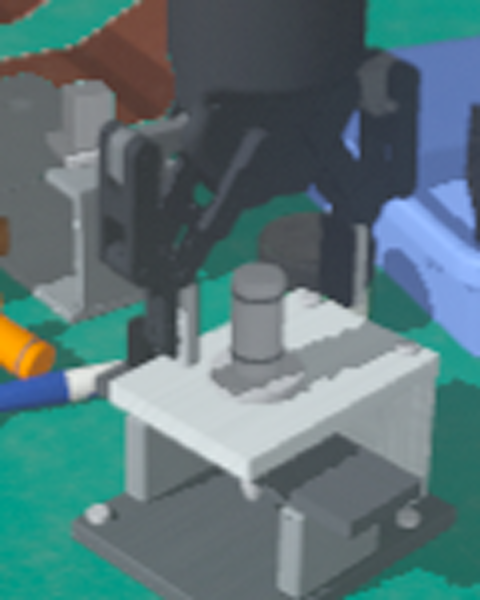

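The pin stands upright with its collar flat on the flange and the fingers are clear. Retreating straight up.

move_arm(
  plan=[
    [0,0,5,0,0.3,0,0.1],
    [0,0,10,0,0,0,0.1],
    [0,0,15,0,0,0,0.1],
    [0,0,15,0,0,0,0.1],
    [0,0,15,0,0,0,0.1],
    [0,0,15,0,0,0,0.1],
    [0,0,15,0,0,0,0.1],
    [0,0,10,0,0,0,0.1],
  ],
)

```text
clock: 14.47
position: [0.532, -0.1452, 0.204]
tcp_rot: [-179.8, -0.0, 97.2]
contact_force: [1.3, 0.8, 0.3]
opening: 0.897
```

move_arm(
  plan=[
    [0,10,10,0,0,0,0.1],
    [0,20,10,0,0,0,0.1],
    [0,25,5,0,0,0,0.1],
    [0,25,0,0,0,0,0.1],
    [0,15,0,0,0,0,0.1],
    [0,5,0,0,0,0,0.1],
    [0,0,0,0,0,0,0.1],
    [0,0,0,0,0,0,0.1],
  ],
)

```text
clock: 15.13
position: [0.5333, -0.0388, 0.238]
tcp_rot: [179.8, 0.1, 97.1]
contact_force: [-0.2, 0.3, -0.1]
opening: 0.901
```

```bash
python3 m.py side11.png
python3 - <<'E'
from h import *
p=ctrl.capture('side');save(p,'side12.png')
m=ctrl.masks_of(p,'pin_grip')
for r in ctrl.search_frame(p,'pin_grip'): print(r['conf'],cam2w(p,r['position']))
t=ctrl.capture('top');save(t,'top12.png')
E
```

```text
15.2333 [ 0.5333 -0.0395  0.2378] [179.7918   0.0636  96.995 ] [-0.8104 -0.799   0.1124] 0.89826515514563
fix wx,wy deg [0.0378 0.2144]
tip [ 0.5336 -0.0395  0.1628] crop px [135.4448 108.5046]
hole [ 0.528 -0.146  0.082] crop px [240.2422 383.6622]
collar [ 0.5333 -0.0395  0.2227] crop px [134.0017 -21.0235]
0.91 [ 0.53010006 -0.1542      0.09832134]
0.83 [0.50174943 0.14254298 0.02129555]
0.66 [0.48880061 0.04465375 0.02418128]
```

View pics/side11.png

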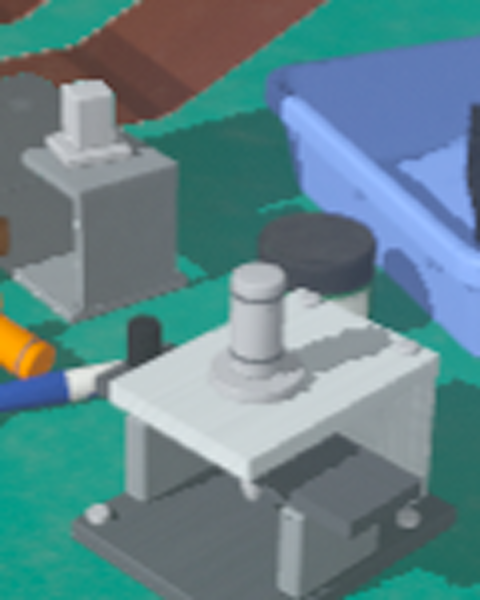

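View pics/side12.png

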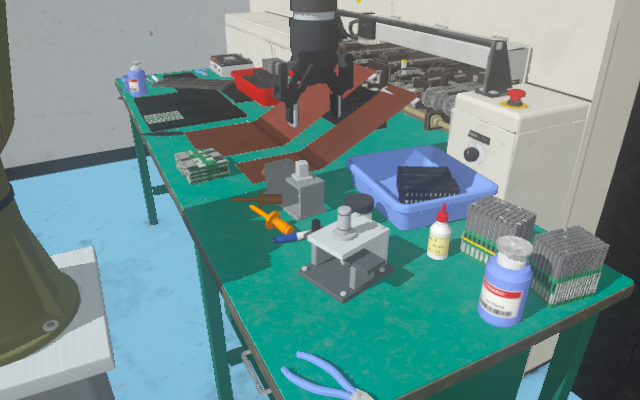

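The round pin is upright with its collar flat on the flange, at crop px (257,375), and its tip shows below the flange at (252,488). The square pin is still in the stand and the gripper is clear. Handing in.

```bash
python3 -c "
from plant import ctrl
print(ctrl.hand_in())"
```

```text
the job is handed in; nothing more can be done
None
```

The round-headed pin is now in the fixture's flange hole with its collar resting flat on the flange, and the square-headed pin is still in the stand. I handed the job in at about 15.4 s.

I gripped the pin by its head and lifted it straight out of the stand. I then lowered it tip first until the tool stopped at the predicted seating height (TCP z 0.0971 m). The contact force had shifted only about 3 N upward by then. After that I opened the fingers and backed the gripper well clear.

- **Final check:** the last side picture shows the pin upright, with the collar on the flange and the tip showing below it. The robot was touching nothing.
- **Disagreement:** the side and top cameras put the hole 2–3 mm apart, so I aimed between them. That was well inside the 7 mm clearance, and no contact showed before the collar seated.
- **Look-alikes:** the brown and orange ones toppled on their own between my first pictures, before the arm moved. I did not touch them.

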